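# Find and press the concealed catch of the chisel chest

## Robot

A 6-joint arm with a two-finger parallel gripper is mounted at the origin on the work surface. World frame = base frame: x ahead of the robot, y to its left, z up, the work surface at z = 0. Lengths are in m, angles in degrees, forces in N, time in s.
With the tool pointing down it reaches from about 0.425 to 0.95 m from the base axis. Payload 14.7 kg.
Tool frame: the origin (TCP) lies on the centre line of the jaws, within the pads' length; the fingertips stand 25 mm ahead of it and the grasp point (between the pads) lies 6 mm ahead of it; z points along the fingers, y is the line along which they close (so a half turn about z gives the same grasp; the last joint's range is limited). The gripper opens to 85 mm and grips with 20 to 120 N. Pads are 22 mm wide; open, the fingers measure 114 mm over their backs; the gripper's body (76 mm by 85 mm) begins 54 mm behind the grasp point. The pads swing forward as they close: fully open they stand 13 mm farther back than shut.
Start: joints at [-70.967, 27.513, 91.461, -0, 61.026, -2.67], TCP at [0.24, -0.604, 0.223] pointing down, gripper open.
Joint ranges: [-157.49, 157.49], [-46.99, 117.5], [13.45, 153.17], [-89.5, 269.5], [5.16, 153.95], [-167.48, 167.48]. Speed limits (degrees/s): [108.29, 108.29, 136.94, 172.46, 172.46, 172.46].

## Interface

Orientations are given as a 3x3 rotation matrix whose columns are the frame's x, y, z axes.
In Python, from cell import r gives the robot as it stands. The module is installed in compiled form; this text tells all that it offers.
- The arm moves only by the shell command python3 -m jog 'ROWS' [OPENING] [FORCE]. ROWS is JSON, a list of rows, each a list of 4 numbers: the shift along the tool's x, y, z in mm, then the turn about the tool's z in rad. In form: [[dx, dy, dz, twist], ...]. A call has 1 to 12 rows; each row is the pose to reach, as a shift and turn from the pose commanded when the call began, along the tool's axes at that moment; what a row does not reach only later rows make up. A row lasts 1/12 s, in which the tool goes at most 41.7 mm and 7.16 degrees, less where a joint would pass 70% of its speed; a pose out of reach is approached as far as the arm can. A call with a gripper value outside its range is refused whole. OPENING is the closure, from -1 (fully open) to 1 (shut), set as the call begins (- or left out, the last holds). The fingers move at their own pace and stop on an object; FORCE is the grip in N (left out, the last holds). Time passes only in rows, so rows that repeat a pose let the fingers close. It gives the time, the measured TCP pose, the force, the opening and the grip force at its end, in the units of the state.
- r.get_state(): the state, without advancing time (a new reading comes with each control period).
- r.snapshot(name): name is "side" or "top"; returns a dict with "image" (384x512x3 uint8, red, green, blue), "depth" (384x512 float32, m along the optical axis (not along the pixel's ray), 0 where there is no reading), "fx", "fy", "cx", "cy" (pixels), "extrinsics" (4x4, takes a point from camera to world coordinates). Camera axes: x right, y down, z forward; pixel columns grow to the right and rows downward; lengths in m; the calibration is good to about 2 mm. A picture is of the moment at which its call begins.
- r.job_done(): hands the job in; it is judged then, once.
The state is a dict: "clock": time; "joint_pos": joint angles; "qvel": joint speeds; "joint_efforts": joint torques, N m; "tool_pos": TCP position; "ee_rot": TCP orientation; "contact_force": force on the tool from outside, world axes, zero at the start; "moment": the same for the moment, N m; "opening": finger opening in m; "grip_force": force on a finger pad.
Only numpy, scipy, OpenCV 4.12 (cv2) and the standard library are available. Lean on these libraries where they do the work, as an engineer would, in place of code of your own. Each camera call takes 0.05 s, during which the arm holds its last target. There are 200 camera calls.

## Task

Open the plywood chisel chest on the bench. It has no handle: a push plate, set just below flush, is hidden somewhere along the hardwood strip in the front rail, so feel across the strip with shut fingertips for the place that gives, press it right in until the lid is released, then take the hand away and let the lid swing up on its own spring and stand open. Feel without thumping the chest, do not force the lid with the arm, and leave the clamps, square and dish where they are.

Things in the scene. Friction and masses are not known exactly. Their poses are not given: they have to be found in the camera images.
- chest: Shut plywood chest fixed to the bench, 275 (x) x 430 (y) x 100 (z) mm. Origin: centre of its underside; x runs from its front (robot side) to its back, y along the front, z up. The top is one flat panel, 100 mm up: a fixed front rail from x = -137 to -67 mm, a 2.5 mm joint, then the lid to x = +122 mm, hinged along the back.
- strip_mid (a point): Centre of the face of the hardwood strip let into the front rail, with the axes of the chest. The strip shows 180 mm along y by 56 mm along x, face 0.4 mm below the rail (99.6 mm up), rigid. On its centre line the push plate lies in a rectangular opening, 52 mm along y by 40 along x; the opening's centre is anywhere from y = -60 to +60 mm here and is not given.
- catch (a joint): Push plate in the strip, same wood, 1.5 mm gap all round; feelable only with the whole fingertip inside its opening. 0 = out (face 2 mm below the strip's), 0.006 m = fully in (8 mm below). Slides straight down and springs back: 2 N to start, 6 N fully in, 1 N more while the bolt is loaded. The lid is let go at about 4 mm.
- lid (a joint): Sprung lid: 0 = shut and latched, 1.1 rad = standing open against its stop. Once let go it rises by itself, slowly, in about 2.5 s; its front edge moves up and away from the robot with at most 4 N.
- lid_edge (a point): Middle of the lid's front edge, on its top face.
- clamp_a: Wooden spring clamp lying on its side on the bench in front of the chest, loose, 150 x 65 x 24 mm. Origin: underside, at the spring; x points to the jaws.
- clamp_b: The other wooden spring clamp, the same, also in front of the chest.
- square: Steel engineer square standing on its stock on the bench to the right of the chest, loose; stock 85 x 18 x 22 mm, blade 4 mm thick, 22 mm wide, rising to 126 mm at the +x end. Origin: centre of the stock's underside.
- dish: Small round glass dish, loose, on the bench to the left of the chest, 110 mm across and 38 mm high. Origin: centre of its underside.

How it is judged (in metres and radians):
On the way, in this order (a step that is already met when the one before it is completed fails the run):
1. the push plate is found and pressed in (value of joint catch above 0.003 m).
2. the lid, let go, stands open (value of joint lid above 1 rad), for 0.2 s.
At the end, for the whole second after the job is handed in: The lid stands open (more than 1.0 rad) and at rest, the push plate has sprung back out (within 1.5 mm), and both clamps, the square and the dish are within 20 mm of where they were (value of joint lid above 1 rad and velocity of joint lid below 0.1 rad/s and value of joint catch below 0.0015 m and distance of each of clamp_a, clamp_b, square, dish from where it was at the start of the episode below 0.02 m); the robot touches nothing.
It fails at once if the hand or arm thumps or leans on something with more than 60 N (contact force between any of the fingers, the arm and anything else above 60 N).
It fails at once if the unlatched lid is forced by the hand or arm with more than 15 N (value of joint lid above 0.03 rad and contact force between any of the fingers, the arm and chest above 15 N).
It fails at once if a clamp, the square or the dish is knocked, lifted or carried (20 mm) (distance of any of clamp_a, clamp_b, square, dish from where it was at the start of the episode above 0.02 m).
It also fails if it takes over 54 s, if anything falls off the work surface, if the arm or the gripper's body presses on something with over 40 N, if the wrist force passes 120 N, or if a joint passes its speed limit or range.

## Working session

There is one attempt and no reset: what is moved stays moved. The work goes in short steps, Python scripts to look and compute and a shell command to move; the robot and the scene stay as the last step left them, time stands still between calls to the robot, and variables do not carry over. Pictures are saved under pics/ and viewed, at most 10 in all, crops included, and the job is handed in when it is done.

```bash
mkdir -p pics
python3 - <<'E'
from cell import r
import cv2,numpy as np
s=r.get_state();print(s)
for n in("top","side"):
    d=r.snapshot(n);np.savez(f"{n}.npz",**d);cv2.imwrite(f"pics/{n}0.png",d["image"][:,:,::-1]);print(n,d["fx"],d["cx"],d["cy"],d["extrinsics"].round(3).tolist())
E
```

```text
{'clock': 0.0, 'joint_pos': array([-7.09668974e+01,  2.75496731e+01,  9.14940024e+01, -9.82082140e-04,
        6.10279199e+01, -2.66887236e+00]), 'qvel': array([-0.02070139,  0.09379582, -0.03819941,  0.04528331, -0.04298407,
       -0.06513621]), 'joint_efforts': array([-2.09465004e-03, -9.50657415e+01, -4.30186522e+01, -1.30651906e-04,
        1.23778498e-02, -5.13398476e-06]), 'tool_pos': array([ 0.24023943, -0.60350395,  0.22257284]), 'ee_rot': array([[ 9.29116761e-01,  3.69786243e-01, -4.21679422e-04],
       [ 3.69786481e-01, -9.29116018e-01,  1.17636894e-03],
       [ 4.32159447e-05, -1.24891545e-03, -9.99999219e-01]]), 'contact_force': array([-0.15600502, -0.14046977, -0.32124075]), 'moment': array([-0.05709215, -0.00662409,  0.00654979]), 'grip_force': 0.0, 'opening': 0.08551679647833514}
top 444.3550146505568 256.9258153779177 197.64811456779685 [[-0.0, -0.994, 0.107, 0.453], [-1.0, -0.001, -0.01, 0.026], [0.01, -0.107, -0.994, 1.259], [0.0, 0.0, 0.0, 1.0]]
side 441.4376471699617 256.5585425883977 188.93591735153274 [[-0.887, -0.345, 0.308, 0.215], [-0.462, 0.635, -0.619, 0.753], [0.018, -0.691, -0.722, 0.926], [0.0, 0.0, 0.0, 1.0]]
```

View pics/top0.png

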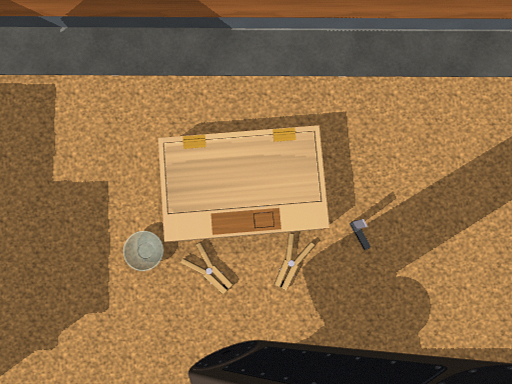

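View pics/side0.png

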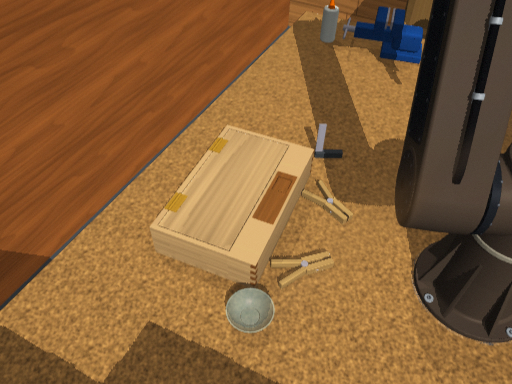

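Top view: the chest spans about (158,127)–(328,240). The dark strip is at cols 212–280, rows 208–235, with a faint plate outline near (263,220). The clamps are at (209,272) and (291,263), the dish at (143,251) and the square at (361,232). Next I'll measure the strip and the outline.

```bash
cat > h.py <<'E'
import numpy as np,cv2
def load(n): return dict(np.load(f"{n}.npz"))
def ray(d,u,v,z):
    E=d["extrinsics"];p=E[:3,:3]@np.array([(u-d["cx"])/d["fx"],(v-d["cy"])/d["fy"],1]);o=E[:3,3]
    return o+p*(z-o[2])/p[2]
def dep(d,u,v):
    z=d["depth"][int(v),int(u)];return (d["extrinsics"]@np.array([(u-d["cx"])/d["fx"]*z,(v-d["cy"])/d["fy"]*z,z,1]))[:3]
E
python3 - <<'E'
from h import *
for n,roi in(("top",(195,200,300,245)),("side",(240,160,310,235))):
    d=load(n);im=d["image"];hsv=cv2.cvtColor(im,cv2.COLOR_RGB2HSV)
    x0,y0,x1,y1=roi
    m=np.zeros(im.shape[:2],np.uint8);sub=hsv[y0:y1,x0:x1]
    if n=="top":print(hsv[220,230],hsv[220,263],hsv[232,190],hsv[243,250])
    m[y0:y1,x0:x1]=((sub[...,2]<185)&(sub[...,1]>110)&(sub[...,0]<14))*255
    m=cv2.morphologyEx(m,cv2.MORPH_CLOSE,np.ones((5,5)))
    c=max(cv2.findContours(m,0,2)[0],key=cv2.contourArea)
    P=np.array([ray(d,*q[0],.0996)[:2] for q in c],np.float32)*1000
    R=cv2.minAreaRect(P);print(n,cv2.contourArea(c),R,cv2.boxPoints(R).round(1).tolist(),dep(d,*c[:,0].mean(0)))
d=load("top")
print([ (c,dep(d,c,222)[2].round(4)) for c in range(215,280,5)])
for q in((158,138),(320,126),(328,228),(164,241)):print(ray(d,*q,.1).round(3))
for q in((143,251),(209,272),(291,263),(361,232)):print(dep(d,*q).round(3))
cv2.imwrite("pics/z.png",cv2.resize(d["image"][195:245,195:300,::-1],None,fx=7,fy=7,interpolation=cv2.INTER_CUBIC))
E
```

```text
[ 15 168 153] [ 14 168 156] [ 17 107 228] [ 16 141 168]
top 25.0 ((506.7467041015625, 12.748844146728516), (18.974414825439453, 20.054718017578125), 15.891630172729492) [[494.8999938964844, 19.799999237060547], [500.3999938964844, 0.5], [518.5999755859375, 5.699999809265137], [513.0999755859375, 25.0]] [0.50725581 0.00895764 0.09847129]
side 5.0 ((532.4384765625, 12.92320442199707), (9.556753158569336, 52.482337951660156), 15.737510681152344) [[520.7000122070312, 36.900001525878906], [535.0, -13.600000381469727], [544.2000122070312, -11.0], [529.9000244140625, 39.5]] [0.53398693 0.0072816  0.09599166]
[(215, np.float64(0.1012)), (220, np.float64(0.0996)), (225, np.float64(0.1048)), (230, np.float64(0.0984)), (235, np.float64(0.1013)), (240, np.float64(0.1006)), (245, np.float64(0.1043)), (250, np.float64(0.1021)), (255, np.float64(0.0964)), (260, np.float64(0.0956)), (265, np.float64(0.1008)), (270, np.float64(0.0977)), (275, np.float64(0.0995))]
[0.736 0.276 0.1  ]
[ 0.77  -0.155  0.1  ]
[ 0.498 -0.172  0.1  ]
[0.464 0.255 0.1  ]
[0.437 0.331 0.007]
[0.38  0.144 0.026]
[ 0.404 -0.081  0.023]
[ 0.49  -0.276  0.025]
```

View pics/z.png

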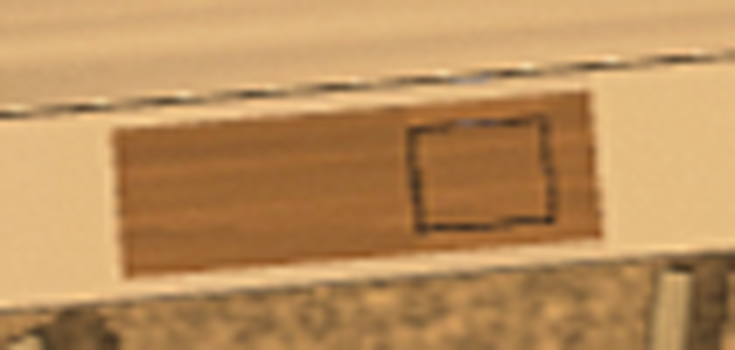

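The crop shows the strip corners at (114,130), (588,92), (602,238), (125,275). The outline corners are at (410,129), (544,118), (552,219), (420,231) in the 7× crop. I'll cast these onto the face plane and check the sizes.

Run:
```python
from h import *
d=load("top")
f=lambda q:ray(d,(q[0]+.5)/7-.5+195,(q[1]+.5)/7-.5+195,.0996)[:2]
S=np.array([f(q) for q in((114,130),(588,92),(602,238),(125,275))]);P=np.array([f(q) for q in((410,129),(544,118),(552,219),(420,231))])
for A in(S,P):print(A.mean(0).round(4),[np.linalg.norm(A[i]-A[i-3]).round(4) for i in range(4)])
c=np.array([ray(d,*q,.1)[:2] for q in((158.5,138),(320,126),(328.5,228),(164.5,241))]);print(c.mean(0),[np.linalg.norm(c[i]-c[i-3]).round(4) for i in range(4)])
e=S[0]-S[1]+S[3]-S[2];a=np.arctan2(-e[0],e[1]);print("yaw",np.degrees(a))
R=np.array([[np.cos(a),-np.sin(a)],[np.sin(a),np.cos(a)]])
print("plate in strip",(R.T@(P.mean(0)-S.mean(0))).round(4),"strip in chest",R.T@(S.mean(0)-c.mean(0)))
from cell import r
s=r.get_state();t=s["ee_rot"][:2,:2]
# target tool x along chest x, y
for nm,p in(("plate",P.mean(0)),("strip",S.mean(0))):print(nm,"tool shift mm",(t.T@(p-s["tool_pos"][:2])*1000).round(1))
tx=np.arctan2(t[1,0],t[0,0]);print("tool x yaw",np.degrees(tx),"twist to chest yaw rad",-(a-tx))
```

```text
[0.5165 0.0431] [np.float64(0.1776), np.float64(0.0548), np.float64(0.1778), np.float64(0.0541)]
[ 0.5201 -0.0031] [np.float64(0.0503), np.float64(0.0378), np.float64(0.0494), np.float64(0.0382)]
[0.61707958 0.05008888] [np.float64(0.4314), np.float64(0.2729), np.float64(0.4276), np.float64(0.2732)]
yaw 4.530779457876204
plate in strip [-0.0001 -0.0464] strip in chest [-0.10077681  0.0010188 ]
plate tool shift mm [ 482.  -454.4]
strip tool shift mm [ 495.8 -498.7]
tool x yaw 21.702734100966882 twist to chest yaw rad 0.29970714752506006
```

The outline measures about 50×38 mm against 52×40. It sits on the centre line at y = -46 mm, inside the ±60 mm range. The strip is 101 mm in front of the chest centre (102 expected). I'll move above it with the fingers shut.

```bash
python3 -m jog '[[10,-9,0,0],[30,-28,0,0],[60,-57,0,0],[90,-85,0,0],[120,-113,0,0],[150,-142,0,0],[180,-170,0,0],[210,-198,0,0],[240,-226,0,0],[265,-250,0,0],[280,-264,0,0],[284,-268,0,0]]' 1 20
```

```text
clock: 1.1
tool_pos: [0.4057, -0.2462, 0.2231]
ee_rot: [[0.928, 0.372, -0.0], [0.372, -0.928, 0.001], [0.0, -0.001, -1.0]]
contact_force: [-0.6, -0.5, -0.0]
opening: 0.0001
grip_force: 0.0
```

```bash
python3 -m jog '[[10,-9,0,0.03],[30,-28,0,0.06],[55,-52,0,0.09],[80,-75,0,0.12],[105,-99,0,0.15],[130,-122,0,0.18],[155,-146,0,0.21],[175,-165,0,0.24],[190,-179,0,0.27],[196,-185,0,0.3],[198,-186,0,0.3],[198,-186,0,0.3]]'
python3 - <<'E'
from cell import r
import numpy as np
s=r.get_state();t=s["ee_rot"];print(s["tool_pos"],s["opening"],np.degrees(np.arctan2(t[1,0],t[0,0])),s["contact_force"])
print("plate shift",t.T@(np.array([.5201,-.0031,.125])-s["tool_pos"])*1000)
E
```

```text
clock: 2.1
tool_pos: [0.5201, -0.0035, 0.223]
ee_rot: [[0.997, 0.081, -0.0], [0.081, -0.997, -0.0], [-0.0, 0.0, -1.0]]
contact_force: [0.3, -0.1, -0.1]
opening: 0.0
grip_force: 0.0
[ 0.52012149 -0.00354645  0.22297548] 1.0718709630502406e-05 4.627375978434302 [ 0.25006469 -0.08492597 -0.1404815 ]
plate shift [ 6.04378918e-02 -4.49519404e-01  9.79754503e+01]
```

```bash
python3 -m jog '[[0,0,6,0],[0,0,20,0],[0,0,36,0],[0,0,52,0],[0,0,68,0],[0,0,80,0],[0,0,86,0],[0,0,89,0],[0,0,91,0],[0,0,92,0],[0,0,93,0],[0,0,93,0]]'
```

```text
clock: 3.1
tool_pos: [0.5206, -0.0039, 0.1306]
ee_rot: [[0.997, 0.079, 0.001], [0.079, -0.997, -0.0], [0.001, 0.0, -1.0]]
contact_force: [0.3, -0.8, -0.2]
opening: -0.0
grip_force: 0.0
```

```bash
python3 -m jog '[[0,0,1,0],[0,0,2,0],[0,0,3,0],[0,0,4,0],[0,0,4,0]]';python3 -m jog '[[0,0,1,0],[0,0,1,0]]';python3 -m jog '[[0,0,1,0],[0,0,1,0]]';python3 -m jog '[[0,0,1,0],[0,0,1,0]]'
```

```text
clock: 3.52
tool_pos: [0.5203, -0.0038, 0.126]
ee_rot: [[0.997, 0.079, -0.0], [0.079, -0.997, 0.0], [-0.0, -0.0, -1.0]]
contact_force: [0.1, 0.7, -1.3]
opening: 0.0002
grip_force: 0.0
clock: 3.68
tool_pos: [0.5203, -0.0038, 0.125]
ee_rot: [[0.997, 0.079, -0.0], [0.079, -0.997, 0.0], [-0.0, -0.0, -1.0]]
contact_force: [-0.1, -0.6, -0.2]
opening: 0.0002
grip_force: 0.0
clock: 3.85
tool_pos: [0.5203, -0.0038, 0.1241]
ee_rot: [[0.997, 0.079, -0.0], [0.079, -0.997, 0.0], [-0.0, -0.0, -1.0]]
contact_force: [-0.3, 0.7, 0.6]
opening: 0.0001
grip_force: 0.0
clock: 4.02
tool_pos: [0.5203, -0.0038, 0.1231]
ee_rot: [[0.997, 0.079, -0.0], [0.079, -0.997, 0.0], [-0.0, -0.0, -1.0]]
contact_force: [-0.4, 0.6, -0.7]
opening: 0.0
grip_force: 0.0
```

Tip is now below the strip face with no force, so it is probably in the opening. I'll continue in small steps.

```bash
for i in 1 2 ; do :; done; python3 -m jog '[[0,0,1,0],[0,0,1,0]]'|grep -E "pos|contact";python3 -m jog '[[0,0,1,0],[0,0,1,0]]'|grep -E "pos|contact"
```

```text
tool_pos: [0.5202, -0.0039, 0.122]
contact_force: [0.3, 0.5, -0.3]
tool_pos: [0.5203, -0.0039, 0.121]
contact_force: [0.8, 0.2, -0.3]
```

```bash
python3 -m jog '[[0,0,1,0],[0,0,1,0],[0,0,1,0]]'|grep -E "pos|contact";python3 -m jog '[[0,0,1,0],[0,0,1,0],[0,0,1,0]]'|grep -E "pos|contact"
python3 - <<'E'
from cell import r
import cv2,numpy as np
d=r.snapshot("side");cv2.imwrite("pics/s1.png",cv2.resize(d["image"][100:300,150:420,::-1],None,fx=2.9,fy=2.9,interpolation=cv2.INTER_CUBIC))
E
```

```text
tool_pos: [0.5203, -0.0038, 0.1201]
contact_force: [-0.2, 0.4, -0.9]
tool_pos: [0.5203, -0.0039, 0.1192]
contact_force: [-0.3, 0.7, 0.3]
```

View pics/s1.png

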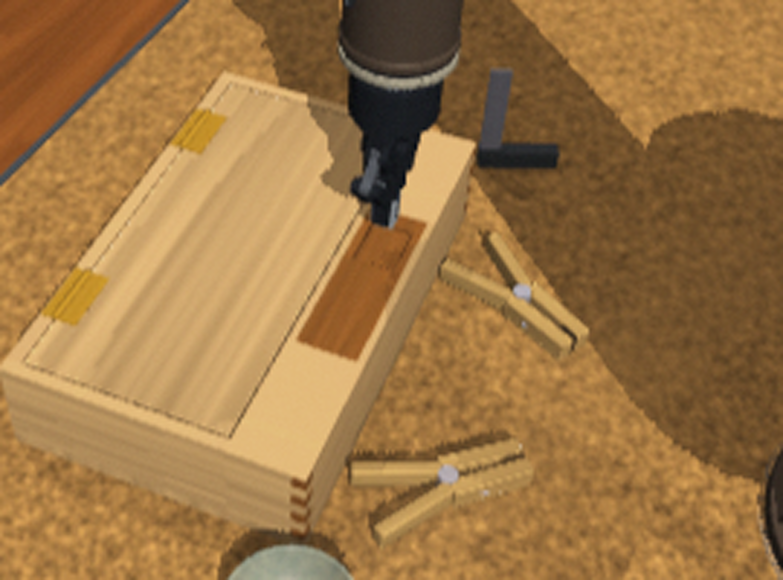

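Run:
```python
from h import *
d=load("side");E=np.linalg.inv(d["extrinsics"])
def pr(p):
    q=E@np.array([*p,1]);u=q[:2]/q[2]*d["fx"]+[d["cx"],d["cy"]];return ((u-[150,100])*2.9).round()
for z in(.094,.1,.11,.12):print(z,pr((.5203,-.0039,z)))
print("strip mid",pr((.5165,.0431,.0996)))
from cell import r
s=r.snapshot("side");print(dep(s,282,176),dep(s,281,172),dep(s,284,170))
```

```text
0.094 [379. 246.]
0.1 [380. 241.]
0.11 [380. 233.]
0.12 [381. 225.]
strip mid [361. 276.]
[0.51447477 0.00717837 0.1387274 ] [0.51902147 0.00489284 0.14882615] [0.50342719 0.02489575 0.17985717]
```

The side crop shows the finger end at about (383,228), still above the plate outline at (385,245). So the tips sit higher than 25 mm ahead of the TCP suggests. I'll keep feeling downward gently.

```bash
python3 -m jog '[[0,0,1,0],[0,0,2,0],[0,0,2,0]]'|grep -E "pos|contact";python3 -m jog '[[0,0,1,0],[0,0,2,0],[0,0,2,0]]'|grep -E "pos|contact"
python3 - <<'E'
from cell import r
import cv2,numpy as np
d=r.snapshot("side");cv2.imwrite("pics/s2.png",cv2.resize(d["image"][140:215,240:320,::-1],None,fx=7,fy=7,interpolation=cv2.INTER_CUBIC))
E
```

```text
tool_pos: [0.5202, -0.0038, 0.117]
contact_force: [-1.0, -0.5, -0.3]
tool_pos: [0.5202, -0.0038, 0.115]
contact_force: [0.2, -0.3, -0.6]
```

View pics/s2.png

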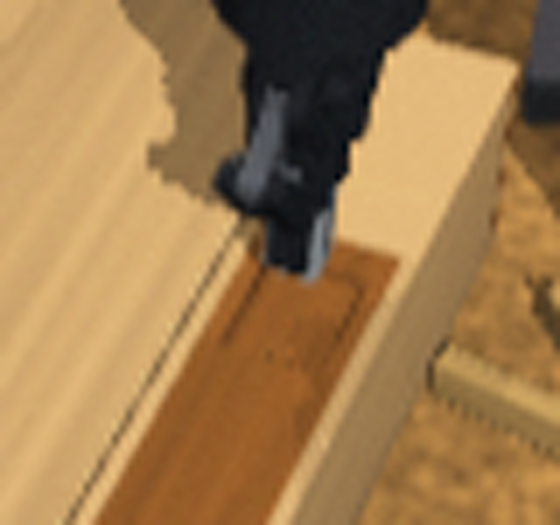

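The finger end at (295,275) in this crop still hovers about a centimetre up and there is no force. I'll go on down.

```bash
python3 -m jog '[[0,0,1,0],[0,0,2,0],[0,0,2,0]]'|grep -E "pos|contact";python3 -m jog '[[0,0,1,0],[0,0,1,0]]'|grep -E "pos|contact"; python3 -m jog '[[0,0,1,0],[0,0,1,0]]'|grep -E "pos|contact"
python3 - <<'E'
from cell import r
from h import *
d=r.snapshot("side");E=np.linalg.inv(d["extrinsics"])
P=[(u,v,dep(d,u,v).round(3).tolist()) for v in range(172,186,2) for u in (279,282,285)]
for p in P:print(p)
E
```

```text
tool_pos: [0.5202, -0.0039, 0.113]
contact_force: [0.3, 1.1, -0.1]
tool_pos: [0.5203, -0.0038, 0.112]
contact_force: [-0.4, 1.2, 0.4]
tool_pos: [0.5203, -0.0039, 0.1111]
contact_force: [-0.5, 0.4, -0.2]
(279, 172, [0.517, 0.024, 0.166])
(282, 172, [0.504, 0.035, 0.182])
(285, 172, [0.511, -0.001, 0.148])
(279, 174, [0.522, 0.01, 0.145])
(282, 174, [0.515, 0.006, 0.144])
(285, 174, [0.509, 0.001, 0.142])
(279, 176, [0.523, 0.007, 0.135])
(282, 176, [0.514, 0.009, 0.141])
(285, 176, [0.509, 0.001, 0.137])
(279, 178, [0.523, 0.006, 0.127])
(282, 178, [0.513, 0.009, 0.134])
(285, 178, [0.509, -0.001, 0.127])
(279, 180, [0.532, -0.016, 0.095])
(282, 180, [0.524, -0.018, 0.098])
(285, 180, [0.516, -0.021, 0.098])
(279, 182, [0.528, -0.009, 0.096])
(282, 182, [0.52, -0.009, 0.1])
(285, 182, [0.513, -0.015, 0.098])
(279, 184, [0.524, -0.0, 0.098])
(282, 184, [0.518, -0.006, 0.096])
(285, 184, [0.509, -0.004, 0.102])
```

```bash
python3 -m jog '[[0,0,1,0],[0,0,2,0],[0,0,2,0]]'|grep -E "pos|contact";python3 -m jog '[[0,0,1,0],[0,0,2,0],[0,0,2,0]]'|grep -E "pos|contact"
python3 - <<'E'
from cell import r
import cv2,numpy as np
s=r.get_state();print(s["opening"],s["joint_pos"])
for n in("side","top"):
    d=r.snapshot(n);np.savez(n+"2.npz",**d)
    a,b=((140,240) if n=="side" else (180,225))
    c=cv2.resize(d["image"][a:a+75,b:b+80,::-1],None,fx=5,fy=5,interpolation=cv2.INTER_CUBIC)
    k=c if n=="side" else np.hstack([k,c])
cv2.imwrite("pics/s3.png",k)
E
```

```text
tool_pos: [0.5203, -0.0039, 0.109]
contact_force: [-0.1, 0.7, -0.4]
tool_pos: [0.5203, -0.0039, 0.107]
contact_force: [0.6, -0.3, -0.0]
-6.248315781245733e-05 [-3.76234314e+00  2.62961979e+01  1.14644100e+02 -1.10314908e-03
  3.90694771e+01  8.17231154e+01]
```

View pics/s3.png

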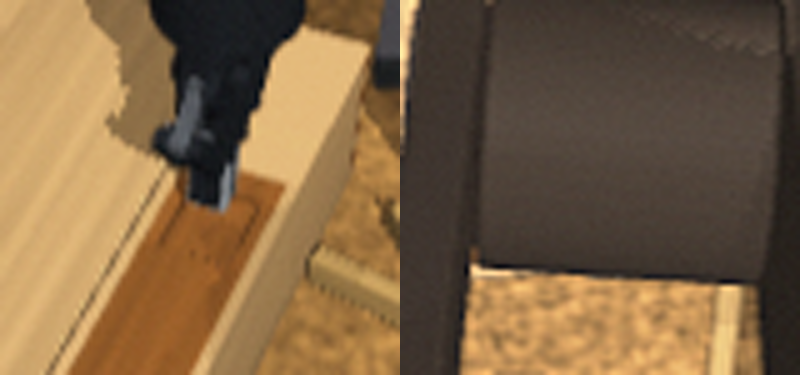

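Side view (left half): the finger end, near (212,208), is coming down over the outline and still hovers about 1.5 cm up. The top view is blocked by the arm. I'll continue down.

```bash
python3 -m jog '[[0,0,1,0],[0,0,2,0],[0,0,3,0],[0,0,4,0],[0,0,4,0]]'|grep -E "pos|contact";python3 -m jog '[[0,0,1,0],[0,0,2,0],[0,0,2,0]]'|grep -E "pos|contact";python3 -m jog '[[0,0,1,0],[0,0,2,0],[0,0,2,0]]'|grep -E "pos|contact"
```

```text
tool_pos: [0.5202, -0.0038, 0.103]
contact_force: [-0.6, 0.9, 0.0]
tool_pos: [0.5202, -0.0038, 0.101]
contact_force: [-0.1, 0.1, 0.7]
tool_pos: [0.5203, -0.0039, 0.099]
contact_force: [0.1, -0.1, -0.1]
```

```bash
python3 -m jog '[[0,0,1,0],[0,0,2,0],[0,0,2,0]]'|grep -E "pos|contact";python3 -m jog '[[0,0,1,0],[0,0,2,0],[0,0,2,0]]'|grep -E "pos|contact"; python3 -m jog '[[0,0,1,0],[0,0,1,0]]'|grep -E "pos|contact"
python3 - <<'E'
from cell import r
import cv2,numpy as np
d=r.snapshot("side")
cv2.imwrite("pics/s4.png",cv2.resize(d["image"][140:215,240:320,::-1],None,fx=7,fy=7,interpolation=cv2.INTER_CUBIC))
E
```

```text
tool_pos: [0.5202, -0.0039, 0.097]
contact_force: [-0.7, -1.0, 1.2]
tool_pos: [0.5203, -0.0039, 0.095]
contact_force: [-0.3, 0.1, 0.3]
tool_pos: [0.5203, -0.0039, 0.094]
contact_force: [-0.6, -0.4, -0.9]
```

View pics/s4.png

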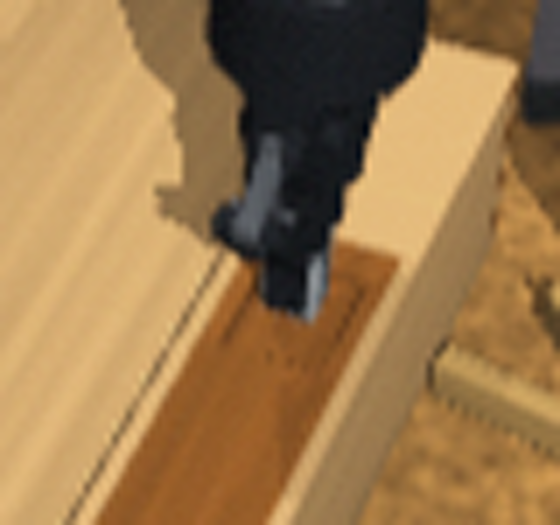

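The tip at (295,320) in the crop is now inside the outline and almost at the face. From here I'll use 1 mm steps.

```bash
python3 -m jog '[[0,0,1,0],[0,0,1,0]]'|grep -E "pos|contact";python3 -m jog '[[0,0,1,0],[0,0,1,0]]'|grep -E "pos|contact"; python3 -m jog '[[0,0,1,0],[0,0,1,0]]'|grep -E "pos|contact"; python3 -m jog '[[0,0,1,0],[0,0,1,0]]'|grep -E "pos|contact"
```

```text
tool_pos: [0.5203, -0.0039, 0.0931]
contact_force: [0.2, -0.8, -0.5]
tool_pos: [0.5202, -0.0038, 0.092]
contact_force: [1.0, -0.1, -1.0]
tool_pos: [0.5203, -0.0038, 0.0911]
contact_force: [-0.3, -0.4, 0.0]
tool_pos: [0.5203, -0.0038, 0.0901]
contact_force: [0.5, 0.4, -1.0]
```

```bash
python3 -m jog '[[0,0,1,0],[0,0,1,0]]'|grep -E "pos|contact";python3 -m jog '[[0,0,1,0],[0,0,1,0]]'|grep -E "pos|contact"; python3 -m jog '[[0,0,1,0],[0,0,1,0]]'|grep -E "pos|contact"; python3 -m jog '[[0,0,1,0],[0,0,1,0]]'|grep -E "pos|contact"
```

```text
tool_pos: [0.5204, -0.0038, 0.0892]
contact_force: [-0.1, 0.5, 2.6]
tool_pos: [0.5204, -0.0038, 0.0882]
contact_force: [-0.9, -0.5, 3.9]
tool_pos: [0.5204, -0.0038, 0.0872]
contact_force: [-0.8, 0.5, 5.4]
tool_pos: [0.5204, -0.0038, 0.0862]
contact_force: [-1.4, -0.5, 4.3]
```

The plate is giving, with a soft spring of 3–5 N. I'll press it home, then retreat up and toward the robot.

```bash
python3 -m jog '[[0,0,1,0],[0,0,1.5,0],[0,0,1.5,0]]'|grep -E "pos|contact"; python3 -m jog '[[0,0,0.7,0],[0,0,-5,0],[0,0,-15,0],[0,0,-30,0],[-10,0,-55,0],[-25,0,-80,0],[-40,0,-110,0],[-50,0,-140,0],[-60,0,-170,0],[-60,0,-200,0],[-60,0,-215,0],[-60,0,-220,0]]'
python3 - <<'E'
from cell import r
import cv2,numpy as np
d=r.snapshot("side")
cv2.imwrite("pics/s5.png",d["image"][:,:,::-1])
E
```

```text
tool_pos: [0.5204, -0.0038, 0.0846]
contact_force: [-1.1, 0.6, 4.9]
clock: 10.95
tool_pos: [0.4614, -0.0086, 0.3084]
ee_rot: [[0.997, 0.079, 0.005], [0.079, -0.997, -0.0], [0.005, 0.001, -1.0]]
contact_force: [-0.6, 0.1, -0.2]
opening: -0.0001
grip_force: 0.0
```

View pics/s5.png

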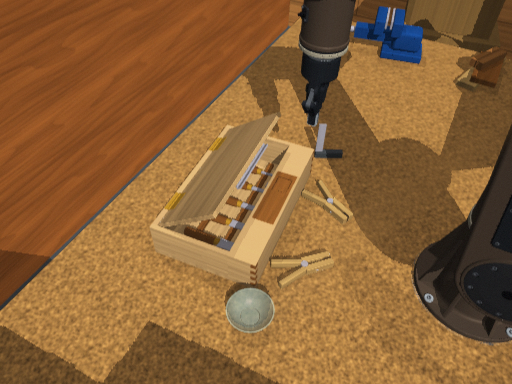

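The lid is rising with its edge near (270,125), the arm is clear, and the loose objects look undisturbed. I'll wait for it to come to rest.

```bash
for i in 1 2 3; do python3 -m jog '[[0,0,0,0],[0,0,0,0],[0,0,0,0],[0,0,0,0],[0,0,0,0],[0,0,0,0],[0,0,0,0],[0,0,0,0],[0,0,0,0],[0,0,0,0],[0,0,0,0],[0,0,0,0]]'|grep -E "clock|contact"; done
python3 - <<'E'
from cell import r
import cv2,numpy as np
d=r.snapshot("side")
cv2.imwrite("pics/s6.png",d["image"][:,:,::-1])
E
```

```text
clock: 12.0
contact_force: [-0.5, -0.6, -0.4]
clock: 13.0
contact_force: [-0.1, -0.4, 0.0]
clock: 14.0
contact_force: [0.3, 0.3, 0.2]
```

View pics/s6.png

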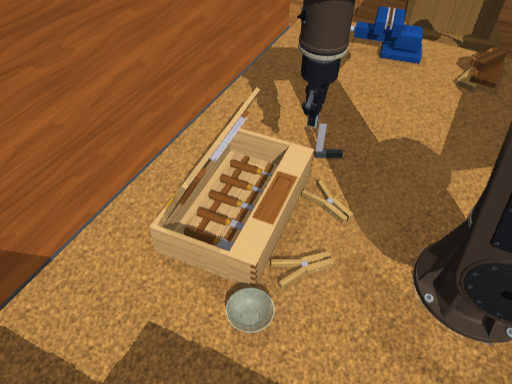

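The lid stands open with its edge near (257,92), the hand is clear, and the clamps, square and dish have not moved. Handing in.

```bash
python3 -c "
from cell import r
print(r.job_done())"
```

```text
the job is handed in; nothing more can be done
None
```

The job is handed in: I found the push plate from its outline in the camera view, pressed it home with about 5 N, and the lid swung up and stands open, with the hand clear and the clamps, square and dish undisturbed in the last picture; no verdict was returned.

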